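# Tip the paperback onto the page-scanning spot

### The job

Tip the standing paperback over with a fingertip push near its top, so that it falls flat inside the taped page-scanning spot; then push the lying book away from the robot until its long edge sits flush along the wooden stop strip, still inside the tape. Only push it: do not pick up or carry the book, and leave the slim carton standing where it is and the other things on the desk undisturbed.

Things in the scene. Friction and masses are not known exactly. Their poses are not given: they have to be found in the camera images.
- book: Thick blue paperback, a rigid block 110 (its x) by 32 (its y) by 178 mm (its z), 0.36 kg, the taller of the two things standing at the spot's ends. It starts upright, near the left or right tape line, broad faces roughly along the spot's y. Origin: centre of its foot. A slow push under 2 N at 150 mm height, carried on some 50 mm, tips it over its far bottom edge; it then falls by itself.
- book_mid (a point): Centre of the book's volume.
- book_foot_spine (a point): Book corner at the foot, spine side (book x = -55 mm, z = 0), at mid thickness. The spine side faces the robot.
- book_foot_open (a point): Book corner at the foot, page-opening side (book x = +55 mm, z = 0), at mid thickness. This side faces away from the robot, towards the stop strip.
- book_head_spine (a point): Book corner at the head, spine side (book x = -55 mm, z = 178 mm), at mid thickness.
- book_head_open (a point): Book corner at the head, page-opening side (book x = +55 mm, z = 178 mm), at mid thickness.
- spot: Fixed scanning spot on the clear mat: tape outline (dark, 12 mm wide, flat) on three sides; on the far side a wooden stop strip 12 mm high, 14 wide, 240 long. Origin on the mat's top. In its frame (x away from the robot, y along its length, to the left) the tape's outer edges lie at x = -110 mm and y = -135 and +135 mm, the strip's near face at x = +85 mm.
- carton: Slim carton, 75 (x) by 30 (y) by 105 mm (z), standing at the other end of the spot, the shorter of the two standing things; origin at the centre of its underside. To be left alone.
- tumbler: Glass tumbler, 72 mm across, 105 mm high, on the right of the work; origin at the centre of its underside. To be left alone.
- lunch_box: Yellow lunch box, 166 (x) by 126 (y) by 61 mm high, on the left of the work; origin at the centre of its underside. To be left alone.
- plant_pot: Green plant pot, 92 mm across, 85 mm high with leaves to 140 mm, beyond and left of the work; origin at the centre of its underside. To be left alone.
Things that resemble listed ones, but are neither listed nor needed, are in the scene too. There is more than one size of the book; the job needs the smallest.

How it is judged:
By the outcome, as a careful person would: the job done as asked, in the order asked, and still so for the second after the job is handed in, with the robot touching nothing.
It also fails if it takes over 42 s, if anything falls off the work surface, if the arm or the gripper's body presses on something with over 40 N, if the wrist force passes 120 N, or if a joint passes its speed limit or range.

### The arm

A 6-joint arm with a two-finger parallel gripper is mounted at the origin on the work surface. World frame = base frame: x ahead of the robot, y to its left, z up, the work surface at z = 0. Lengths are in m, angles in degrees, forces in N, time in s.
With the tool pointing down it reaches from about 0.4 to 0.825 m from the base axis. Payload 7 kg.
Tool frame: the origin (TCP) lies on the centre line of the jaws, within the pads' length; the fingertips stand 14 mm ahead of it and the grasp point (between the pads) lies 5 mm behind it; z points along the fingers, y is the line along which they close (so a half turn about z gives the same grasp; the last joint's range is limited). The gripper opens to 88 mm and grips with 3 to 60 N. Pads are 19 mm wide; open, the fingers measure 130 mm over their backs; the gripper's body (78 mm by 193 mm) begins 47 mm behind the grasp point.
Start: joints at [-57.978, 20.546, 0.682, 0, -70.136, -16.507], TCP at [0.181, -0.65, 0.241] pointing down, gripper open.
Joint ranges: [-176.03, 176.03], [-82.01, 121.73], [-58.28, 71.71], [-173.87, 95.51], [-174.79, -0.11], [-173.66, 173.66]. Speed limits (degrees/s): [136.94, 136.94, 172.46, 180, 180, 180].

### API

Orientations are given as [roll, pitch, yaw] about the fixed x, y, z axes, in that order (R = Rz(yaw) Ry(pitch) Rx(roll)).
In Python, from plant import r gives the robot as it stands.
- The arm moves only by the tool send_rows, never from a script. Its argument "steps" is a list of rows, each an object with "dp": the shift along the tool's x, y, z in mm, a list of three; "roll": the turn about the tool's z in rad; "jaw": the opening in per cent of the stroke, from 0 (shut) to 100 (fully open). In form: [{"dp": [tx, ty, tz], "roll": roll, "jaw": jaw}, ...]. A call has 1 to 5 rows; each row is the pose to reach, as a shift and turn from the pose commanded when the call began, along the tool's axes at that moment; what a row does not reach only later rows make up. A row lasts 1/8 s, in which the tool goes at most 62.5 mm and 10.7 degrees, less where a joint would pass 70% of its speed; a pose out of reach is approached as far as the arm can. A call with a gripper value outside its range is refused whole. The fingers move at their own pace and stop on an object; "newtons" is the grip in N (left out, the last holds). Time passes only in rows, so rows that repeat a pose let the fingers close. It gives the time, the measured TCP pose, the force, the opening and the grip force at its end, in the units of the state.
- r.get_state(): the state, without advancing time (a new reading comes with each control period).
- r.capture(name): name is "scene" or "top" or "wrist"; returns a dict with "image" (384x512x3 uint8, blue, green, red), "K" (3x3 intrinsics, pixels), "dist" ([k1, k2, p1, p2, k3] as OpenCV has them; the pictures are not rectified), "rvec" (rotation vector, rad) and "tvec" (3), from world to camera coordinates, as OpenCV has them. Camera axes: x right, y down, z forward; pixel columns grow to the right and rows downward; lengths in m; the calibration is good to about 2 mm. A picture is of the moment at which its call begins. There is no depth.
- r.close_job(): hands the job in; it is judged then, once.
The state is a dict: "time_s": time; "joints": joint angles; "qd": joint speeds; "joint_torque": joint torques, N m; "tcp_pos": TCP position; "eef_rot": TCP orientation; "contact_force": force on the tool from outside, world axes, zero at the start; "moment": the same for the moment, N m; "gripper_width": finger opening in m; "gripper_force": force on a finger pad.
Only numpy, scipy, OpenCV 4.12 (cv2) and the standard library are available. Lean on these libraries where they do the work, as an engineer would, in place of code of your own. Each camera call takes 0.05 s, during which the arm holds its last target. There are 200 camera calls.

## Working session

There is one attempt and no reset: what is moved stays moved. The work goes in short steps, Python scripts to look and compute and a tool call to move; the robot and the scene stay as the last step left them, time stands still between calls to the robot, and variables do not carry over. Pictures are saved under pics/ and viewed, at most 10 in all, crops included, and the job is handed in when it is done.

Besides the shell and the picture viewer there is one more tool, called as name(argument=value, ...), one argument or row to a line, values as JSON. send_rows: Moves the arm, as the interface text tells. Its arguments: {"type":"object","properties":{"steps":{"type":"array","items":{"type":"object","properties":{"dp":{"type":"array","items":{"type":"number"}},"roll":{"type":"number"},"jaw":{"type":"number"}}}},"newtons":{"type":"number"}},"required":["steps"]}

```bash
mkdir -p pics; ls
python3 - <<'E'
from plant import r
import cv2,numpy as np
s=r.get_state();print(s['time_s'],s['tcp_pos'],s['eef_rot'],s['gripper_width'])
for n in("scene","top"):
    c=r.capture(n);cv2.imwrite(f"pics/{n}1.png",c["image"])
    np.savez(f"{n}1.npz",**c)
    R=cv2.Rodrigues(np.array(c["rvec"]))[0];print(n,-R.T@np.array(c["tvec"]).ravel())
E
```

```text
pics
0.0 [ 0.1803824  -0.64996242  0.23964039] [ 1.79905671e+02 -8.27579133e-03 -1.64494696e+02] 0.08756326747260558
scene [1.09076239 0.53340586 1.02941805]
top [0.46402156 0.01590274 1.17093444]
```

View pics/scene1.png

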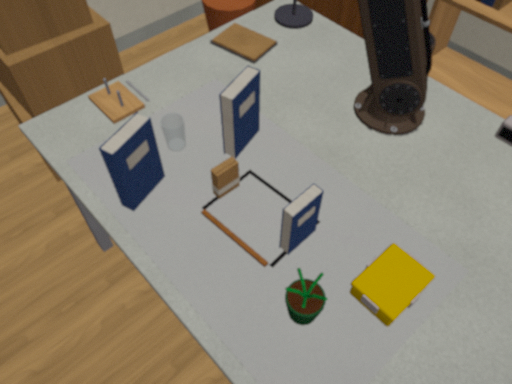

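View pics/top1.png

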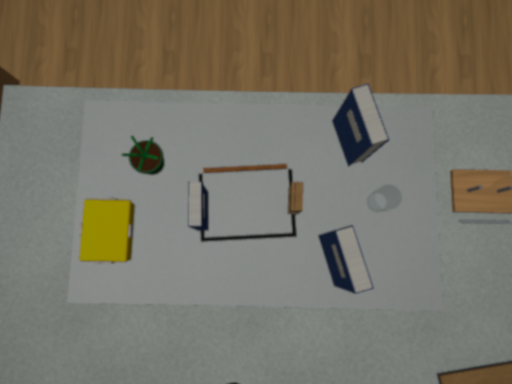

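The scene picture shows three blue books: at (301,220) by the tape's left end, at (240,112), and at (135,160). The one at (301,220) is the smallest and stands at the spot's end opposite the carton (225,177), so it fits. In the top picture that book is at (197,205), the carton at (296,197) and the strip at (245,168). I'll confirm with an enlarged crop.

Run:
```python
import cv2,numpy as np
a=np.load("top1.npz")["image"][145:255,170:320]
b=np.load("scene1.npz")["image"][150:275,190:340]
cv2.imwrite("pics/crop1.png",np.vstack([cv2.resize(a,None,fx=5,fy=5,interpolation=cv2.INTER_CUBIC)]))
```

```text
(no output)
```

View pics/crop1.png

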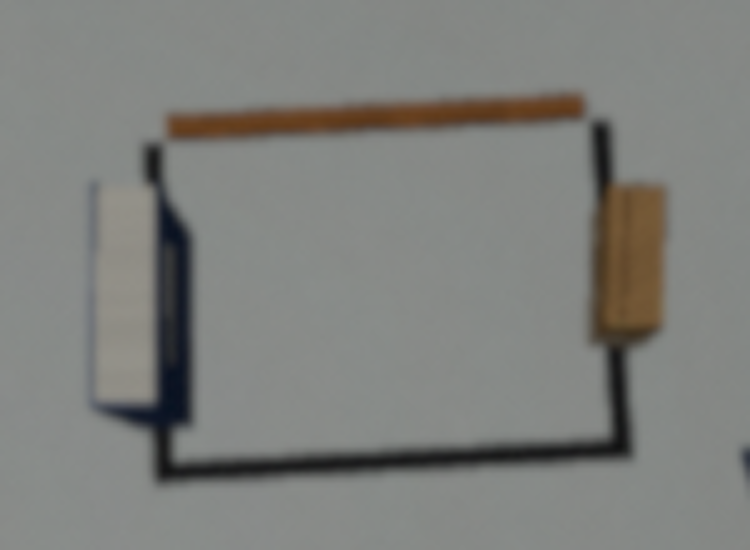

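The crop confirms the book, with its head at crop (92..158, 183..405) and its broad face turned to the inside of the spot. The carton top is at (600..664, 183..328), the near tape corners are at (157,483) and (631,455), and the strip's near edge runs (168,138) to (584,117).

```bash
cat > h.py <<'E'
import cv2,numpy as np
def w(c,px,z):
    R=cv2.Rodrigues(np.array(c["rvec"],float))[0];t=np.array(c["tvec"],float).ravel()
    u=cv2.undistortPoints(np.array(px,float).reshape(-1,1,2),np.array(c["K"],float),np.array(c["dist"],float)).reshape(-1,2)
    d=np.c_[u,np.ones(len(u))]@R; o=-R.T@t
    return o+d*((z-o[2])/d[:,2])[:,None]
def tospot(p,S,yaw):
    c,s=np.cos(yaw),np.sin(yaw); return (np.asarray(p)[...,:2]-S)@np.array([[c,-s],[s,c]])
E
python3 - <<'E'
from h import *
c=np.load("top1.npz")
f=lambda l,z:w(c,[(170+u/5-.4,145+v/5-.4) for u,v in l],z)
np.set_printoptions(precision=4,suppress=True)
t=f([(157,483),(631,455),(141,145),(607,122)],.002);print(t[:,:2],np.linalg.norm(t[0]-t[1]))
s=f([(168,138),(584,117)],.012);print(s[:,:2],np.linalg.norm(s[0]-s[1]))
b=f([(92,183),(158,183),(158,405),(92,402)],.178);print('book',b[:,:2],b.mean(0))
print('foot',f([(192,240),(192,425)],.002)[:,:2])
k=f([(603,183),(664,186),(661,325),(600,328)],.105);print('carton',k[:,:2],k.mean(0))
e=(t[0]-t[1])[:2];yt=np.arctan2(-e[0],e[1]);e=(s[0]-s[1])[:2];ys=np.arctan2(-e[0],e[1]);print(np.degrees([yt,ys]))
yaw=(yt+ys)/2;X=np.array([np.cos(yaw),np.sin(yaw)])
m=(t[0]+t[1])[:2]/2;ms=s.mean(0)[:2]
S1=m+.110*X;S2=ms-.085*X;print(S1,S2)
S=(S1+S2)/2
print('book spot',tospot(b,S,yaw),'\ncart',tospot(k,S,yaw))
E
```

```text
[[ 0.5021  0.1527]
 [ 0.5235 -0.1133]
 [ 0.6952  0.1696]
 [ 0.7144 -0.0988]] 0.2668517166465539
[[ 0.6977  0.153 ]
 [ 0.715  -0.0847]] 0.23833413375526563
book [[0.641  0.1696]
 [0.6417 0.1374]
 [0.5335 0.1331]
 [0.5343 0.1648]] [0.5876 0.1512 0.178 ]
foot [[0.6405 0.1382]
 [0.535  0.1343]]
carton [[ 0.6597 -0.0868]
 [ 0.6588 -0.1187]
 [ 0.5856 -0.1172]
 [ 0.5833 -0.0857]] [ 0.6219 -0.1021  0.105 ]
[4.5896 4.159 ]
[0.6225 0.0281] [0.6216 0.0277]
book spot [[ 0.0298  0.1398]
 [ 0.028   0.1077]
 [-0.0802  0.1117]
 [-0.077   0.1432]] 
cart [[ 0.0288 -0.1172]
 [ 0.0255 -0.149 ]
 [-0.0474 -0.1419]
 [-0.0472 -0.1103]]
```

send_rows(
  steps=[
    {"dp": [0,0,-55],"roll": 0.1,"jaw": 0},
    {"dp": [0,0,-110],"roll": 0.194,"jaw": 0},
    {"dp": [0,0,-160],"roll": 0.194,"jaw": 0},
    {"dp": [-35,42,-160],"roll": 0.194,"jaw": 0},
    {"dp": [-70,83,-160],"roll": 0.194,"jaw": 0},
  ],
  newtons=20,
)

```text
time_s: 0.72
tcp_pos: [0.2261, -0.5508, 0.4001]
eef_rot: [180.0, 0.0, -175.7]
contact_force: [1.8, 0.3, -0.1]
gripper_width: 0.0428
gripper_force: 0.0
```

send_rows(
  steps=[
    {"dp": [-28,50,0],"roll": 0,"jaw": 0},
    {"dp": [-56,100,0],"roll": 0,"jaw": 0},
    {"dp": [-84,150,0],"roll": 0,"jaw": 0},
    {"dp": [-112,200,0],"roll": 0,"jaw": 0},
    {"dp": [-140,250,0],"roll": 0,"jaw": 0},
  ],
)

```text
time_s: 1.35
tcp_pos: [0.3464, -0.2899, 0.4004]
eef_rot: [180.0, 0.0, -175.6]
contact_force: [2.1, 0.0, -0.8]
gripper_width: 0.0008
gripper_force: 0.0
```

send_rows(
  steps=[
    {"dp": [-28,50,0],"roll": 0,"jaw": 0},
    {"dp": [-56,100,0],"roll": 0,"jaw": 0},
    {"dp": [-84,150,0],"roll": 0,"jaw": 0},
    {"dp": [-112,200,0],"roll": 0,"jaw": 0},
    {"dp": [-140,250,0],"roll": 0,"jaw": 0},
  ],
)

```text
time_s: 1.98
tcp_pos: [0.4668, -0.0297, 0.4006]
eef_rot: [180.0, 0.0, -175.6]
contact_force: [0.8, -1.8, -0.6]
gripper_width: 0.0006
gripper_force: 0.0
```

send_rows(
  steps=[
    {"dp": [-27,50,0],"roll": 0,"jaw": 0},
    {"dp": [-54,100,0],"roll": 0,"jaw": 0},
    {"dp": [-81,150,0],"roll": 0,"jaw": 0},
    {"dp": [-107,200,0],"roll": 0,"jaw": 0},
    {"dp": [-133,245,0],"roll": 0,"jaw": 0},
  ],
)

```text
time_s: 2.6
tcp_pos: [0.5807, 0.2248, 0.4001]
eef_rot: [-180.0, -0.0, -175.6]
contact_force: [0.9, 0.1, -0.2]
gripper_width: 0.0007
gripper_force: 0.0
```

send_rows(
  steps=[
    {"dp": [0,0,60],"roll": 0,"jaw": 0},
    {"dp": [0,0,120],"roll": 0,"jaw": 0},
    {"dp": [0,0,180],"roll": 0,"jaw": 0},
    {"dp": [0,0,235],"roll": 0,"jaw": 0},
    {"dp": [0,0,235],"roll": 0,"jaw": 0},
  ],
)

```text
time_s: 3.22
tcp_pos: [0.5778, 0.2211, 0.1611]
eef_rot: [-179.7, -0.5, -175.6]
contact_force: [-0.0, 0.3, 1.4]
gripper_width: 0.0004
gripper_force: 0.0
```

Run:
```python
from plant import r
from h import *
s=r.get_state();print(s['time_s'],s['tcp_pos'],s['eef_rot'],s['contact_force'])
print(tospot(s['tcp_pos'],np.array([.622,.028]),np.radians(4.37)))
c=r.capture("scene");cv2.imwrite("pics/s2.png",cv2.resize(c["image"][130:290,190:390],None,fx=3,fy=3))
```

```text
3.225 [0.57779864 0.22111292 0.16114002] [-179.73754388   -0.4704135  -175.63028599] [-0.03383051  0.29883603  1.36995421]
[-0.02935824  0.19591951]
```

View pics/s2.png

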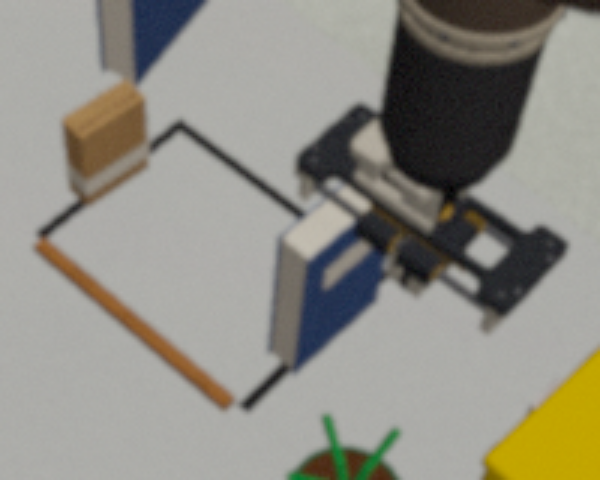

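The gripper at crop (420,260) stands beside the book's outer face, with its body above the book's head; the carton at (105,140) is untouched. I'll push slowly towards -y.

send_rows(
  steps=[
    {"dp": [0,-12,0],"roll": 0,"jaw": 0},
    {"dp": [0,-22,0],"roll": 0,"jaw": 0},
    {"dp": [0,-28,0],"roll": 0,"jaw": 0},
    {"dp": [0,-33,0],"roll": 0,"jaw": 0},
    {"dp": [0,-38,0],"roll": 0,"jaw": 0},
  ],
)

```text
time_s: 3.9
tcp_pos: [0.5834, 0.1846, 0.1658]
eef_rot: [180.0, 0.0, -175.6]
contact_force: [0.2, 0.6, 0.2]
gripper_width: 0.0005
gripper_force: 0.5
```

send_rows(
  steps=[
    {"dp": [0,-5,0],"roll": 0,"jaw": 0},
    {"dp": [0,-10,0],"roll": 0,"jaw": 0},
    {"dp": [0,-15,0],"roll": 0,"jaw": 0},
    {"dp": [0,-20,0],"roll": 0,"jaw": 0},
    {"dp": [0,-25,0],"roll": 0,"jaw": 0},
  ],
)

```text
time_s: 4.53
tcp_pos: [0.5852, 0.1596, 0.1655]
eef_rot: [-180.0, -0.0, -175.6]
contact_force: [1.0, 0.6, 0.3]
gripper_width: 0.0004
gripper_force: 0.0
```

Run:
```python
from plant import r
from h import *
s=r.get_state();print(s['time_s'],s['tcp_pos'],s['contact_force'])
print(tospot(s['tcp_pos'],np.array([.622,.028]),np.radians(4.37)))
c=r.capture("scene");cv2.imwrite("pics/s3.png",cv2.resize(c["image"][130:290,190:390],None,fx=3,fy=3))
```

```text
4.525 [0.58522181 0.15961852 0.16548859] [1.04359057 0.628382   0.27256807]
[-0.02664234  0.13403826]
```

View pics/s3.png

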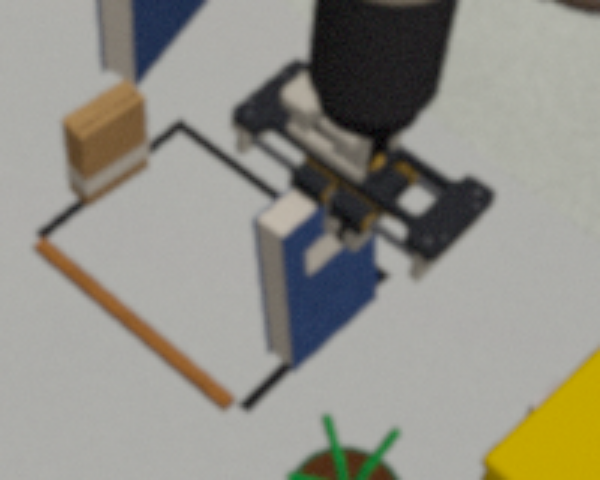

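The book is leaning inward: its head edge has moved to crop (255,215) while its foot stays at (290,365). I'll continue the push.

send_rows(
  steps=[
    {"dp": [0,-5,0],"roll": 0,"jaw": 0},
    {"dp": [0,-10,0],"roll": 0,"jaw": 0},
    {"dp": [0,-15,0],"roll": 0,"jaw": 0},
    {"dp": [0,-20,0],"roll": 0,"jaw": 0},
    {"dp": [0,-20,0],"roll": 0,"jaw": 0},
  ],
)

```text
time_s: 5.2
tcp_pos: [0.5868, 0.1397, 0.1656]
eef_rot: [-180.0, -0.0, -175.6]
contact_force: [-0.4, 0.2, -0.1]
gripper_width: 0.0005
gripper_force: 0.0
```

send_rows(
  steps=[
    {"dp": [0,0,0],"roll": 0,"jaw": 0},
    {"dp": [0,0,-30],"roll": 0,"jaw": 0},
    {"dp": [0,0,-60],"roll": 0,"jaw": 0},
    {"dp": [0,0,-60],"roll": 0,"jaw": 0},
    {"dp": [0,0,-60],"roll": 0,"jaw": 0},
  ],
)

```text
time_s: 5.82
tcp_pos: [0.5864, 0.1401, 0.2251]
eef_rot: [180.0, -0.0, -175.6]
contact_force: [-0.2, -0.4, 0.1]
gripper_width: 0.0003
gripper_force: 0.0
```

Run:
```python
from plant import r
from h import *
s=r.get_state();print(s['time_s'],s['tcp_pos'],s['contact_force'])
print(tospot(s['tcp_pos'],np.array([.622,.028]),np.radians(4.37)))
c=r.capture("scene");np.savez("s4.npz",**c);cv2.imwrite("pics/s4.png",cv2.resize(c["image"][130:290,190:390],None,fx=3.5,fy=3.5,interpolation=cv2.INTER_CUBIC))
```

```text
5.825 [0.58644148 0.14011746 0.22512714] [-0.15536166 -0.38261331  0.06711772]
[-0.02691213  0.11450096]
```

View pics/s4.png

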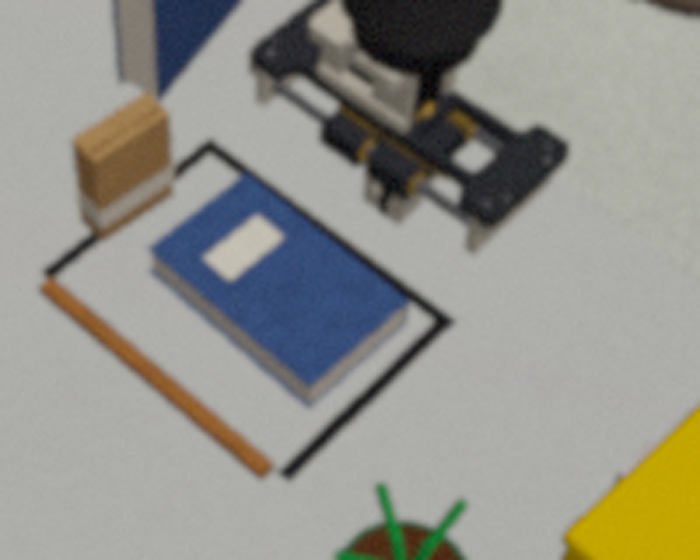

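The book lies flat in the tape. Its top-face corners are at crop (152,250), (310,388), (408,305) and (245,175), and the carton is still standing.

Run:
```python
from h import *
np.set_printoptions(precision=4,suppress=True)
c=np.load("s4.npz")
f=lambda l,z:w(c,[(190+u/3.5-.4,130+v/3.5-.4) for u,v in l],z)
S=np.array([.622,.028]);a=np.radians(4.37)
b=f([(152,250),(310,388),(408,305),(245,175)],.033);q=tospot(b,S,a);print(q)
print([np.linalg.norm(q[i]-q[i-1]) for i in range(4)],q.mean(0))
print('tape NL outer',tospot(f([(452,321),(268,462)],.002),S,a))
```

```text
[[ 0.0214 -0.0693]
 [ 0.0296  0.1043]
 [-0.0774  0.1097]
 [-0.0842 -0.068 ]]
[np.float64(0.10553106428804533), np.float64(0.173779644573918), np.float64(0.10708630042647041), np.float64(0.17786982557364034)] [-0.0276  0.0192]
tape NL outer [[-0.1077  0.1332]
 [ 0.0832  0.1125]]
```

Measured centre in the spot frame is (-0.028, 0.019), turned -2.5°, and the sides agree with the given sizes. Next I'll open the fingers and come down on the near side, so that both fingertips push the long edge.

send_rows(
  steps=[
    {"dp": [45,-35,0],"roll": 0,"jaw": 100},
    {"dp": [90,-75,0],"roll": 0,"jaw": 100},
    {"dp": [100,-90,0],"roll": 0,"jaw": 100},
    {"dp": [100,-90,40],"roll": 0,"jaw": 100},
    {"dp": [100,-90,80],"roll": 0,"jaw": 100},
  ],
)

```text
time_s: 6.5
tcp_pos: [0.4942, 0.0426, 0.1447]
eef_rot: [180.0, 0.1, -175.6]
contact_force: [0.3, 0.6, -1.1]
gripper_width: 0.0449
gripper_force: 0.0
```

send_rows(
  steps=[
    {"dp": [0,0,40],"roll": 0,"jaw": 100},
    {"dp": [0,0,75],"roll": 0,"jaw": 100},
    {"dp": [0,0,100],"roll": 0,"jaw": 100},
    {"dp": [0,0,118],"roll": 0,"jaw": 100},
    {"dp": [0,0,118],"roll": 0,"jaw": 100},
  ],
)

```text
time_s: 7.12
tcp_pos: [0.4929, 0.0421, 0.0258]
eef_rot: [-179.9, -0.2, -175.6]
contact_force: [-0.5, 0.2, 0.2]
gripper_width: 0.0872
gripper_force: 0.0
```

send_rows(
  steps=[
    {"dp": [-8,0,0],"roll": 0,"jaw": 100},
    {"dp": [-16,0,0],"roll": 0,"jaw": 100},
    {"dp": [-24,0,0],"roll": 0,"jaw": 100},
    {"dp": [-30,0,0],"roll": 0,"jaw": 100},
    {"dp": [-36,0,0],"roll": 0,"jaw": 100},
  ],
)

```text
time_s: 7.75
tcp_pos: [0.5287, 0.0446, 0.0273]
eef_rot: [-180.0, -0.2, -175.7]
contact_force: [-3.5, -1.5, 3.2]
gripper_width: 0.0875
gripper_force: 2.3
```

Run:
```python
from plant import r
from h import *
s=r.get_state();print(s['time_s'],s['tcp_pos'],s['contact_force'],s['gripper_width'])
print(tospot(s['tcp_pos'],np.array([.622,.028]),np.radians(4.37)))
c=r.capture("scene");np.savez("s5.npz",**c);cv2.imwrite("pics/s5.png",cv2.resize(c["image"][130:290,190:390],None,fx=3.5,fy=3.5,interpolation=cv2.INTER_CUBIC))
```

```text
7.75 [0.52872676 0.04464665 0.02733806] [-3.48159179 -1.5464913   3.18922209] 0.08747955973006208
[-0.09173365  0.02370539]
```

View pics/s5.png

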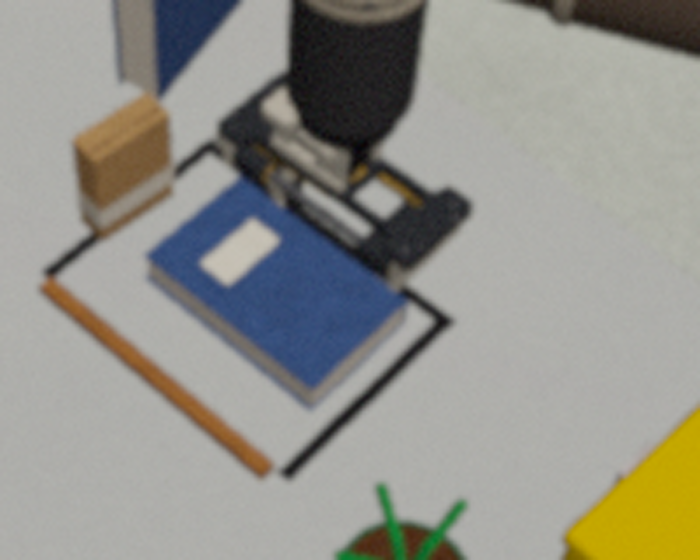

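The fingers have met the near long edge (about 3.5 N) and the book has begun to turn. I'll keep pushing.

send_rows(
  steps=[
    {"dp": [-6,0,0],"roll": 0,"jaw": 100},
    {"dp": [-12,0,0],"roll": 0,"jaw": 100},
    {"dp": [-18,0,0],"roll": 0,"jaw": 100},
    {"dp": [-24,0,0],"roll": 0,"jaw": 100},
    {"dp": [-30,0,0],"roll": 0,"jaw": 100},
  ],
)

```text
time_s: 8.43
tcp_pos: [0.5602, 0.0478, 0.0275]
eef_rot: [180.0, -0.0, -175.6]
contact_force: [-1.7, -1.2, -2.3]
gripper_width: 0.0877
gripper_force: 0.9
```

send_rows(
  steps=[
    {"dp": [-5,0,0],"roll": 0,"jaw": 100},
    {"dp": [-10,0,0],"roll": 0,"jaw": 100},
    {"dp": [-14,0,0],"roll": 0,"jaw": 100},
    {"dp": [-18,0,0],"roll": 0,"jaw": 100},
    {"dp": [-21,0,0],"roll": 0,"jaw": 100},
  ],
)

```text
time_s: 9.05
tcp_pos: [0.5809, 0.0493, 0.0276]
eef_rot: [180.0, -0.0, -175.6]
contact_force: [-2.3, -0.5, -0.7]
gripper_width: 0.0875
gripper_force: 1.3
```

Run:
```python
from plant import r
from h import *
s=r.get_state();print(s['time_s'],s['tcp_pos'],s['contact_force'],s['gripper_width'])
print(tospot(s['tcp_pos'],np.array([.622,.028]),np.radians(4.37)))
c=r.capture("scene");np.savez("s6.npz",**c);cv2.imwrite("pics/s6.png",cv2.resize(c["image"][155:265,200:320],None,fx=5,fy=5,interpolation=cv2.INTER_CUBIC))
```

```text
9.05 [0.58091669 0.04934375 0.02755639] [-2.27825241 -0.50257762 -0.68318621] 0.08753737260330924
[-0.03933754  0.02441212]
```

View pics/s6.png

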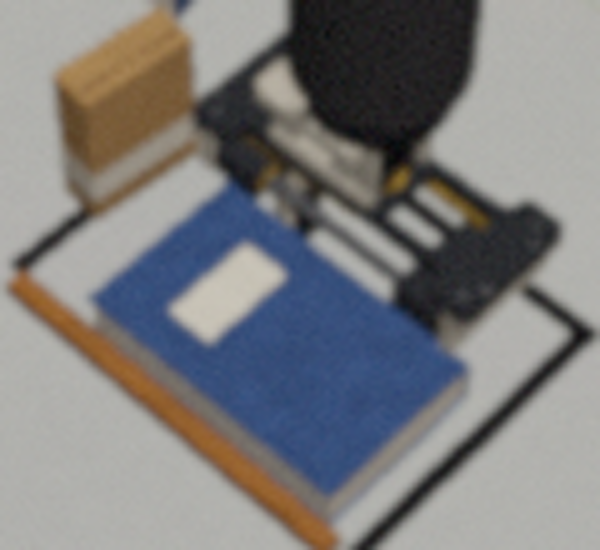

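The book is a few mm short of the strip: at crop (330,515) it nearly touches and at (100,325) a little remains. I'll press on gently until the force rises.

send_rows(
  steps=[
    {"dp": [-1,0,0],"roll": 0,"jaw": 100},
    {"dp": [-2,0,0],"roll": 0,"jaw": 100},
    {"dp": [-3,0,0],"roll": 0,"jaw": 100},
    {"dp": [-4,0,0],"roll": 0,"jaw": 100},
    {"dp": [-4,0,0],"roll": 0,"jaw": 100},
  ],
)

```text
time_s: 9.72
tcp_pos: [0.5826, 0.0494, 0.0276]
eef_rot: [-180.0, -0.2, -175.6]
contact_force: [-10.4, 2.0, 8.9]
gripper_width: 0.0883
gripper_force: 5.3
```

send_rows(
  steps=[
    {"dp": [-1,0,0],"roll": 0,"jaw": 100},
    {"dp": [-2,0,0],"roll": 0,"jaw": 100},
    {"dp": [-2,0,0],"roll": 0,"jaw": 100},
  ],
)

```text
time_s: 10.1
tcp_pos: [0.5827, 0.0492, 0.0273]
eef_rot: [-180.0, -0.4, -175.6]
contact_force: [-16.7, 3.7, 12.4]
gripper_width: 0.0874
gripper_force: 8.2
```

The force has risen to 17 N with no further travel, so the book is seated. I'll back off and check.

send_rows(
  steps=[
    {"dp": [6,0,0],"roll": 0,"jaw": 100},
    {"dp": [20,0,0],"roll": 0,"jaw": 100},
    {"dp": [50,0,0],"roll": 0,"jaw": 100},
    {"dp": [80,0,-10],"roll": 0,"jaw": 100},
    {"dp": [90,0,-60],"roll": 0,"jaw": 100},
  ],
)

```text
time_s: 10.72
tcp_pos: [0.4933, 0.0417, 0.0859]
eef_rot: [-179.9, -0.3, -175.6]
contact_force: [1.7, 0.4, 1.3]
gripper_width: 0.088
gripper_force: 0.0
```

send_rows(
  steps=[
    {"dp": [0,0,-60],"roll": 0,"jaw": 100},
    {"dp": [0,0,-120],"roll": 0,"jaw": 100},
    {"dp": [0,0,-120],"roll": 0,"jaw": 100},
    {"dp": [0,0,-120],"roll": 0,"jaw": 100},
  ],
)

```text
time_s: 11.22
tcp_pos: [0.4966, 0.0429, 0.2077]
eef_rot: [179.9, 0.1, -175.6]
contact_force: [-0.8, 0.2, -1.7]
gripper_width: 0.0875
gripper_force: 0.0
```

Run:
```python
from plant import r
from h import *
s=r.get_state();print(s['time_s'],s['tcp_pos'],s['contact_force'])
c=r.capture("scene");t=r.capture("top");np.savez("s7.npz",**c);np.savez("t7.npz",**t)
a=cv2.resize(c["image"][155:265,200:320],None,fx=5,fy=5,interpolation=cv2.INTER_CUBIC)
cv2.imwrite("pics/s7.png",a)
```

```text
11.225 [0.49657073 0.04289369 0.20765097] [-0.84681941  0.21343713 -1.65679964]
```

View pics/s7.png

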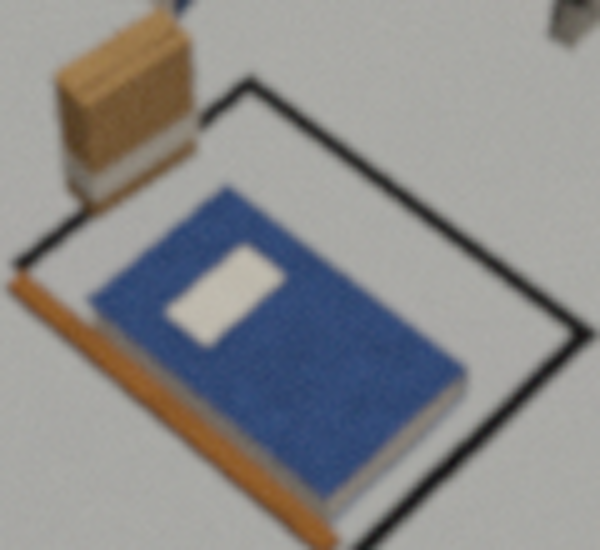

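The book lies along the strip, its top corners at crop (92,300), (325,498), (467,372) and (228,187), with an even grey band of page edge between. I'll check that numerically.

Run:
```python
from h import *
np.set_printoptions(precision=4,suppress=True)
c=np.load("s7.npz");S=np.array([.622,.028]);a=np.radians(4.37)
f=lambda l,z:tospot(w(c,[(200+u/5-.4,155+v/5-.4) for u,v in l],z),S,a)
print(f([(92,300),(325,498),(467,372),(228,187)],.033))
print('strip far top',f([(10,288),(328,549)],.012),'tape near',f([(250,75),(596,333)],.001))
R=cv2.Rodrigues(c["rvec"])[0]
# red/blue transition profile along spot x at several y, at z=.033
img=c["image"].astype(float)
for y in np.arange(-.06,.11,.02):
    P=[];xs=np.arange(.05,.12,.001)
    for z in(.033,):
        for x in xs:
            p=S+x*np.array([np.cos(a),np.sin(a)])+y*np.array([-np.sin(a),np.cos(a)]);P.append([*p,z])
    px=cv2.projectPoints(np.array(P),c["rvec"],c["tvec"],c["K"],c["dist"])[0].reshape(-1,2).astype(np.float32)
    v=cv2.remap(c["image"],px[None],None,cv2.INTER_LINEAR)[0].astype(float)
    d=v[:,0]-v[:,2]; i=np.where(d<35)[0][0]; j=np.where(d<-25)[0]
    print(round(y,3),'book edge x',xs[i],'strip col from',(xs[j[0]],xs[j[-1]]) if len(j) else None)
```

```text
[[ 0.0809 -0.0666]
 [ 0.0833  0.1062]
 [-0.0234  0.1093]
 [-0.024  -0.0668]]
strip far top [[ 0.0975 -0.1163]
 [ 0.0949  0.1196]] tape near [[-0.1104 -0.1331]
 [-0.1087  0.1328]]
-0.06 book edge x 0.08300000000000003 strip col from (np.float64(0.09200000000000004), np.float64(0.10800000000000005))
-0.04 book edge x 0.08300000000000003 strip col from (np.float64(0.09000000000000004), np.float64(0.10800000000000005))
-0.02 book edge x 0.05 strip col from (np.float64(0.09000000000000004), np.float64(0.10800000000000005))
0.0 book edge x 0.05 strip col from (np.float64(0.09000000000000004), np.float64(0.10800000000000005))
0.02 book edge x 0.08300000000000003 strip col from (np.float64(0.09100000000000004), np.float64(0.10800000000000005))
0.04 book edge x 0.08300000000000003 strip col from (np.float64(0.09100000000000004), np.float64(0.10900000000000006))
0.06 book edge x 0.08300000000000003 strip col from (np.float64(0.09100000000000004), np.float64(0.10900000000000006))
0.08 book edge x 0.08300000000000003 strip col from (np.float64(0.09100000000000004), np.float64(0.10900000000000006))
0.1 book edge x 0.08300000000000003 strip col from (np.float64(0.09100000000000004), np.float64(0.10800000000000005))
```

The book edge is parallel to the strip along its whole length, at a constant offset within calibration. It is seated and inside the tape, so I'm handing in.

```bash
python3 -c "
from plant import r
print(r.close_job())"
```

```text
the job is handed in; nothing more can be done
None
```

I tipped the book flat inside the tape and pushed it flush along the wooden strip; the carton still stands where it was and I saw nothing else disturbed. The job was handed in at about 11 s, with no verdict returned.

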